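# Touch-latch cupboard: press it ajar, swing it wide

### The arm

A 6-joint arm with a two-finger parallel gripper is mounted at the origin on a cart in front of the work surface, level with it; the furniture and walls round the work are solid. World frame = base frame: x ahead of the robot, y to its left, z up, the work surface at z = 0. Lengths are in mm, angles in degrees, forces in N, time in s.
With the tool pointing down it reaches from about 325 to 775 mm from the base axis. Payload 5.5 kg.
Tool frame: the origin (TCP) lies on the centre line of the jaws, within the pads' length; the fingertips stand manip.nose_length ahead of it and the grasp point (between the pads) lies 6 mm ahead of it (manip.nose_length is the distance from the TCP to the fingertips, in mm); z points along the fingers, y is the line along which they close (so a half turn about z gives the same grasp; the last joint's range is limited). The gripper opens to 88 mm and grips with 3 to 60 N. Pads are 20 mm wide; open, the fingers measure 115 mm over their backs; the gripper's body (75 mm by 178 mm) begins 61 mm behind the grasp point.
Start: joints at [-76.816, 5.22, 70.514, -0, 104.267, -3.249], TCP at [169.73, -575.507, 247.631] pointing down, gripper open.
Joint ranges: [-164.24, 164.24], [-49.07, 125.15], [9.68, 141.18], [-86.29, 266.29], [3.28, 154.24], [-151.56, 151.56]. Speed limits (degrees/s): [147.25, 147.25, 172.46, 180, 180, 180].

### API

Orientations are given as [roll, pitch, yaw] about the fixed x, y, z axes, in that order (R = Rz(yaw) Ry(pitch) Rx(roll)).
In Python, from workcell import manip gives the robot as it stands. The module is installed in compiled form; this text tells all that it offers. Calls block until the motion is done:
- manip.movep(position, orientation): joint-space move of the TCP to a pose.
- manip.move_l(position, frame=None, velocity=150, guard=None): straight line of the TCP; frame=None keeps the orientation; velocity is the mean speed in mm/s. With guard (N) it stops when the force on the tool has changed by that much, and returns True; else False.
- manip.move_joints(angles): joint-space move.
- manip.grip(opening, squeeze=None): opening from 0.0 (shut) to 1.0 (fully open); squeeze is the grip in N (None keeps the last); returns when the fingers have stopped.
- manip.pause(seconds).
- manip.ik(position, orientation): joint angles nearest the present ones, or None.
- manip.observe(): the state.
- manip.grab_frame(name): name is "scene" or "side" or "wrist"; returns (picture, depth): 384x512x3 uint8, red, green, blue; 384x512 float32, mm along the optical axis (not along the pixel's ray), 0 where there is no reading.
- manip.camera_params(name): a dict with "mtx" (3x3 intrinsics, pixels), "R" (3x3) and "t" (3): a world point X has camera coordinates R X + t. Camera axes: x right, y down, z forward; pixel columns grow to the right and rows downward; lengths in mm; the calibration is good to about 2 mm. A picture is of the moment at which its call begins: read the wrist's pose just before it. camera_params takes no time and is no camera call; for the wrist camera it gives the pose at the moment of the call.
A pose or a line that the arm cannot do raises manip.Unreachable and nothing moves.
- manip.finish_job(): hands the job in; it is judged then, once.
Trained networks look in the newest picture that a camera, given by its name, has taken for a name from the list of things; names that differ only in an ending like _2 or _b are one class to them, and where a whole thing is asked for, a point or a joint stands for the part that bears it (a point fixed in the world has none). Each returns a list of dicts, best first, with "score" (0 to 1); they miss things now and then, are a little off and sometimes report something else, mostly with a low value. They report only what shows in the picture. A call takes as long as a camera call. They do not tell look-alikes from the thing itself.
- manip.search_frame(name, camera): "bbox" ([centre column, centre row, width, height] in pixels, round what is visible of it).
- manip.place_of(name, camera): "location" ([row, column] in pixels: a listed point, or the origin of a listed thing).
The state is a dict: "time": time; "joints": joint angles; "qd": joint speeds; "joint_torque": joint torques, N m; "eef_pos": TCP position; "eef_rot": TCP orientation; "force": force on the tool from outside, world axes, zero at the start; "torque": the same for the moment, N m; "opening": opening from 0.0 (shut) to 1.0 (fully open); "finger_force": force on a finger pad.
Only numpy, scipy, OpenCV 4.12 (cv2) and the standard library are available. Lean on these libraries where they do the work, as an engineer would, in place of code of your own. Each camera call takes 0.05 s, during which the arm holds its last target. There are 200 camera calls.

### The job

Open the cupboard door that the kitchen timer stands above: press the disc on that door in until its catch lets go, draw back and let the spring push the door ajar by itself, then swing the door wide open, square to the cupboard front or further, with the fingertips behind its free edge. Do not grip or force the door. Leave the other door shut, and do not pick up or shift the things on and in front of the cupboard.

Things in the scene. Friction and masses are not known exactly. Their poses are not given: they have to be found in the camera images.
- cupboard: low white cupboard fixed on the worktop, 150 deep x 370 wide x 200 mm high, two handleless doors side by side. Origin: centre of its underside; -x is out of its front, +y left seen from the robot, z up. Carcass front plane x = -75 mm; the shut doors stand 16 mm proud of it (faces at x = -91 mm), 36 to 186 mm above the worktop, hinge lines at y = +-171.5 mm.
- door_left (a joint): angle of the left door (rad), hinged at the left outer edge of the front, free edge at the middle. 0 = shut and caught; -0.04 = pressed in to the stop; positive = swung out to the robot; 1.57 = square to the front; 1.9 = limit. Once released a spring pushes it to about 0.5 in a second; then it swings freely, under 0.5 N at the free edge, and stays where left.
- door_left_hinge (a point): point on the left door's hinge line, level with the door's top edge (186 mm above the worktop) and with its rear face. Its axes turn with the door: -x is out of the front face; the door extends 169 mm along -y to its free edge and is 16 mm thick. Its catch tongue (30 mm out of the rear face near the free edge) and the ejector pin are below 100 mm height.
- door_left_mark (a point): centre of the flat grey disc (14 mm across) on the front face of the left door: the place to press, 20 mm in from the free edge, 23 mm below the top edge, 149.5 mm from the hinge line. Pressed 4 to 6 mm in (under 2 N, then a firm stop at 6) the catch lets go; the door comes ajar as the finger draws back.
- door_right (a joint): angle of the right door (rad), hinged at the right outer edge of the front, free edge at the middle. 0 = shut and caught; -0.04 = pressed in to the stop; positive = swung out to the robot; 1.57 = square to the front; 1.9 = limit. Once released a spring pushes it to about 0.5 in a second; then it swings freely, under 0.5 N at the free edge, and stays where left.
- door_right_hinge (a point): point on the right door's hinge line, level with the door's top edge (186 mm above the worktop) and with its rear face. Its axes turn with the door: -x is out of the front face; the door extends 169 mm along +y to its free edge and is 16 mm thick. Its catch tongue (30 mm out of the rear face near the free edge) and the ejector pin are below 100 mm height.
- door_right_mark (a point): centre of the flat grey disc (14 mm across) on the front face of the right door: the place to press, 20 mm in from the free edge, 23 mm below the top edge, 149.5 mm from the hinge line. Pressed 4 to 6 mm in (under 2 N, then a firm stop at 6) the catch lets go; the door comes ajar as the finger draws back.
- dial_timer: wind-up kitchen timer, round, 65 mm across x 49 mm high, cream foot with a taller taupe dial narrowing upward; loose, on the cupboard's top, over one of the two doors (about 105 mm back from the carcass front). Origin: centre of its underside.
- polish_tin: low round tin, 65 mm across x 29 mm high, flat tan lid; loose, on the cupboard's top, over the other door. Origin: centre of its underside.
- peg_a: wooden clothes peg, 72 x 15 x 12 mm, lying loose on the worktop in front of the cupboard; the doors pass above it. Origin: centre of its underside.
- peg_b: pink clothes peg, 72 x 15 x 12 mm, lying loose on the worktop in front of the cupboard; the doors pass above it. Origin: centre of its underside.
There are look-alikes about, which are no part of the job. Leave any black, red or turquoise look-alike of the dial_timer alone.

How it is judged:
By the outcome, as a careful person would: the job done as asked, in the order asked, and still so for the second after the job is handed in, with the robot touching nothing.
It also fails if it takes over 61 s, if anything falls off the work surface, if the arm or the gripper's body presses on something with over 40 N, if the wrist force passes 120 N, or if a joint passes its speed limit or range.

## Working session

There is one attempt and no reset: what is moved stays moved. The work goes in short steps, each a Python script; the robot and the scene stay as the last script left them, time stands still between calls to the robot, and variables do not carry over. Pictures are saved under pics/ and viewed, at most 10 in all, crops included, and the job is handed in when it is done.

```bash
mkdir -p pics; cat > h.py <<'E'
import numpy as np, cv2
from workcell import manip as m
def w(cam,px,depth,p):  # px=(col,row)
    c,r=int(round(px[0])),int(round(px[1]))
    d=depth[max(r-2,0):r+3,max(c-2,0):c+3]; d=d[d>0]
    if not d.size: return None
    z=np.median(d); q=np.linalg.inv(p["mtx"])@[px[0],px[1],1]*z
    return (p["R"].T@(q-p["t"])).round(1)
def look(cam,fn=None):
    p=m.camera_params(cam); a,d=m.grab_frame(cam)
    if fn: cv2.imwrite("pics/"+fn,a[:,:,::-1])
    return a,d,p
E
python3 - <<'E'
from h import *
print(m.nose_length, m.observe()["time"])
for c in("scene","side"):
    a,d,p=look(c,c+"0.png")
    print(c,"cam at",(-p["R"].T@p["t"]).round())
    for n in("door_left_mark","door_right_mark","door_left_hinge","door_right_hinge","dial_timer","polish_tin","cupboard","peg_a"):
        for k in m.place_of(n,c)[:3]:
            r,cc=k["location"]; print(n,round(k["score"],2),(round(cc),round(r)),w(c,(cc,r),d,p))
E
```

```text
25.0 0.0
scene cam at [ 40. 418. 904.]
door_left_mark 0.6 (228, 148) [644.3 -28.2 228.3]
door_left_mark 0.58 (285, 159) [ 570.3 -148.7  169.2]
door_right_mark 0.65 (294, 152) [ 580.7 -190.4  162.6]
door_left_hinge 0.79 (244, 186) [552.4   1.2 191.3]
door_right_hinge 0.64 (318, 116) [ 618.9 -318.7  186.6]
dial_timer 0.96 (175, 229) [673.8 135.6  30.4]
dial_timer 0.85 (324, 206) [ 469.2 -204.8   31.3]
dial_timer 0.84 (205, 255) [553.9 127.4  37.6]
polish_tin 0.96 (268, 116) [ 687.  -198.7  211.2]
cupboard 0.65 (257, 183) [545.3 -33.2 184.5]
peg_a 0.69 (324, 252) [ 381.5 -111.9    2.8]
side cam at [  108. -1172.   683.]
door_left_mark 0.69 (283, 196) [ 572.9 -163.   168.8]
door_left_mark 0.64 (207, 260) [ 380.5 -125.7    4.9]
door_right_mark 0.81 (290, 200) [ 578.7 -192.7  169.3]
door_left_hinge 0.77 (249, 168) [595.2 138.9 128.7]
door_right_hinge 0.98 (336, 216) [ 628.6 -331.9  184. ]
door_right_hinge 0.34 (280, 198) [ 570.6 -152.6  157.7]
dial_timer 0.9 (298, 165) [654.9 -77.  208.8]
dial_timer 0.9 (258, 275) [ 469.3 -257.4   19.3]
dial_timer 0.71 (246, 208) [564.6  80.7  25.6]
polish_tin 0.82 (342, 187) [ 688.7 -247.9  210.1]
peg_a 0.5 (199, 220) [415.3  81.8   9.9]
peg_a 0.47 (208, 258) [ 385.  -123.4    7.9]
```

View pics/scene0.png

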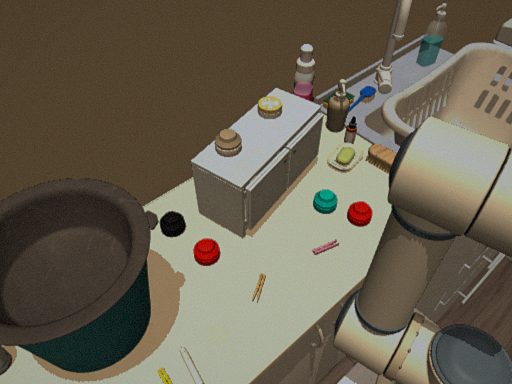

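View pics/side0.png

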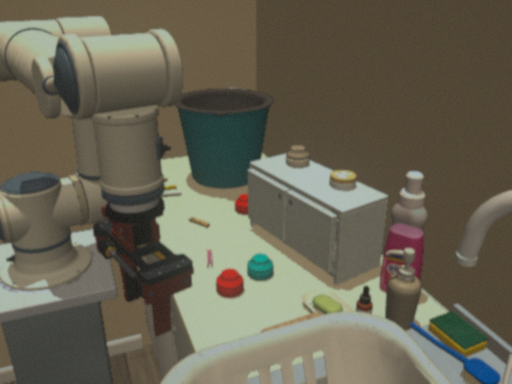

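The timer (taupe, scene (228,142), side (297,157)) stands over the left door and the tin (scene (270,105)) over the right. Red, teal and black look-alikes stand on the worktop in front and to the left, and the pegs lie in front. Next I'll fit the cupboard pose from depth.

```bash
python3 - <<'E'
from h import *
for c in("scene","side"):
    a,d,p=look(c)
    v,u=np.nonzero(d>0); z=d[v,u]
    X=(np.linalg.inv(p["mtx"])@np.array([u,v,np.ones_like(u)])*z).T
    X=(X-p["t"])@p["R"]
    box=(X[:,0]>480)&(X[:,0]<860)&(X[:,1]>-390)&(X[:,1]<60)
    T=X[box&(abs(X[:,2]-200)<6)]
    r=cv2.minAreaRect(T[:,:2].astype(np.float32)); print(c,"top",len(T),T[:,2].mean().round(1),r,cv2.boxPoints(r).round(0).tolist())
    F=X[box&(X[:,2]>60)&(X[:,2]<170)]
    best=None; rng=np.random.default_rng(0)
    for _ in range(500):
        i,j=rng.integers(len(F),size=2); t=F[j,:2]-F[i,:2]; L=np.linalg.norm(t)
        if L<80 or abs(t[0])>abs(t[1])*.7: continue
        n=np.array([t[1],-t[0]])/L; e=abs((F[:,:2]-F[i,:2])@n)<3
        if best is None or e.sum()>best.sum(): best=e
    G=F[best,:2]; mu=G.mean(0); U=np.linalg.svd(G-mu,full_matrices=False)[2]; t=U[0]*np.sign(U[0,1])
    s=(G-mu)@t
    print(c,"front",len(G),"mean",mu.round(1),"dir",t.round(4),"yaw",np.degrees(np.arctan2(-t[0],t[1])).round(2),"ends",(mu+t*np.percentile(s,.5)).round(1),(mu+t*np.percentile(s,99.5)).round(1))
    # objects near
    O=X[(X[:,2]>8)&(X[:,2]<70)&(X[:,0]>300)&(X[:,0]<600)&(X[:,1]>-330)&(X[:,1]<200)]
    for n in ("peg_a","dial_timer","door_left_mark"):
        pass
    # grey discs: print patch minima on front plane
    n=np.array([-t[1],t[0]]); 
    np.save(f"{c}_X.npy",X)
E
```

```text
scene top 5335 201.2 ((707.7774047851562, -175.98545837402344), (276.1679992675781, 446.57568359375), 5.755132675170898) [[548.0, 32.0], [593.0, -412.0], [868.0, -384.0], [823.0, 60.0]]
scene front 2219 mean [821.4 -82.6] dir [-6.e-04  1.e+00] yaw 0.04 ends [ 821.6 -384.8] [821.3  58.7]
side top 3382 200.1 ((689.4388427734375, -167.34854125976562), (274.2871398925781, 447.8315734863281), 0.7757132649421692) [[549.0, 55.0], [555.0, -393.0], [830.0, -389.0], [824.0, 58.0]]
side front 3148 mean [ 580.2 -192.9] dir [-0.2288  0.9735] yaw 13.23 ends [ 614.6 -338.8] [536.9  -8.3]
```

```bash
python3 - <<'E'
from h import *
XS={c:np.load(f"{c}_X.npy") for c in("scene","side")}
for c,X in XS.items():
    box=(X[:,0]>500)&(X[:,0]<790)&(X[:,1]>-390)&(X[:,1]<40)
    T=X[box&(abs(X[:,2]-200)<5)]
    im=np.zeros((300,450),np.uint8); im[(T[:,0]-500).astype(int),(T[:,1]+400).astype(int)]=255
    im=cv2.morphologyEx(im,cv2.MORPH_CLOSE,np.ones((9,9))); im=cv2.morphologyEx(im,cv2.MORPH_OPEN,np.ones((25,25)))
    k=max(cv2.findContours(im,0,1)[0],key=cv2.contourArea); r=cv2.minAreaRect(k)
    print(c,"top centre",r[0][1]+500,r[0][0]-400,r[1],r[2])
    o0=np.array([576,-173.6]); yw=np.radians(13.2)
    R=np.array([[np.cos(yw),-np.sin(yw)],[np.sin(yw),np.cos(yw)]])
    q=(X[:,:2]-o0)@R
    m_=(abs(q[:,0])<8)&(abs(q[:,1])<165)&(X[:,2]>50)&(X[:,2]<175)
    A=np.c_[q[m_,1],np.ones(m_.sum())]; s=np.linalg.lstsq(A,q[m_,0],rcond=None)[0]
    print("  face fit in local",m_.sum(),s.round(4),"extra yaw",np.degrees(-np.arctan(s[0])).round(2))
    m2=(q[:,0]>-25)&(q[:,0]<12)&(abs(q[:,1])<250)&(X[:,2]>60)&(X[:,2]<170); print("  face y ends",np.percentile(q[m2,1],[.5,99.5]).round(1))
    for name,sl in(("timer/tin",(X[:,2]>208)&(X[:,2]<260)),):
        g=X[sl&(q[:,0]>0)&(q[:,0]<170)&(abs(q[:,1])<190)]; gq=(g[:,:2]-o0)@R
        for s_ in(1,-1):
            h=gq[gq[:,1]*s_>0]; 
            if len(h): print("  ",s_,len(h),np.median(h,0).round(),np.percentile(h,[2,98],axis=0).round().tolist())
    lo=X[(X[:,2]>8)&(X[:,2]<60)&(q[:,0]<-15)&(q[:,0]>-280)&(abs(q[:,1])<230)]
    im=np.zeros((500,700),np.uint8); ii=np.c_[lo[:,0]-250,lo[:,1]+450].astype(int); ok=(ii[:,0]>=0)&(ii[:,0]<500)&(ii[:,1]>=0)&(ii[:,1]<700); lo,ii=lo[ok],ii[ok]; im[ii[:,0],ii[:,1]]=255
    im=cv2.dilate(im,np.ones((7,7))); n,lab,st,ce=cv2.connectedComponentsWithStats(im)
    for i in range(1,n):
        if st[i,4]>300:
            s_=lab[ii[:,0],ii[:,1]]==i; print("   low obj x,y",(ce[i][1]+250).round(),(ce[i][0]-450).round(),"size",st[i,3],st[i,2],"zmax",lo[s_,2].max().round())
E
```

```text
scene top centre 663.4457550048828 -149.55535888671875 (151.57052612304688, 371.1319580078125) 77.03414154052734
  face fit in local 2092 [3.0000e-04 1.2206e+00] extra yaw -0.02
  face y ends [-164.3  175.4]
   1 587 [106. 116.] [[86.0, 84.0], [139.0, 134.0]]
   -1 440 [111. -66.] [[85.0, -103.0], [143.0, -44.0]]
   low obj x,y 393.0 -262.0 size 70 69 zmax 53.0
   low obj x,y 387.0 -124.0 size 38 78 zmax 17.0
   low obj x,y 483.0 -225.0 size 71 68 zmax 53.0
   low obj x,y 567.0 -376.0 size 92 72 zmax 22.0
   low obj x,y 564.0 -397.0 size 49 44 zmax 30.0
side top centre 671.0107116699219 -194.74441528320312 (152.17457580566406, 286.0534973144531) 76.45206451416016
  face fit in local 3590 [ 0.0004 -0.1807] extra yaw -0.02
  face y ends [-170.3  170.6]
   1 395 [103.  85.] [[84.0, 69.0], [136.0, 117.0]]
   -1 413 [103. -88.] [[83.0, -110.0], [141.0, -52.0]]
   low obj x,y 392.0 -275.0 size 71 71 zmax 51.0
   low obj x,y 386.0 -125.0 size 36 78 zmax 14.0
   low obj x,y 482.0 -238.0 size 71 70 zmax 52.0
   low obj x,y 565.0 -377.0 size 91 73 zmax 18.0
   low obj x,y 561.0 -400.0 size 46 41 zmax 26.0
```

The face plane, yaw (13.2°), 371×152 top and z = 200 all agree with the given sizes. The left door is the one to open. I'll move to a pre-press pose with the tool tilted 45° and take a close look with the wrist camera.

```bash
cat >> h.py <<'E'
from scipy.spatial.transform import Rotation as Ro
yw=np.radians(13.2); ex=np.array([np.cos(yw),np.sin(yw),0]); ey=np.array([-np.sin(yw),np.cos(yw),0]); ez=np.array([0,0,1.])
O=np.array([576.7,-173.0,0])+91*ex+1.5*ey   # cupboard origin
def W(x,y,z): return O+x*ex+y*ey+z*ez
def rpy(tilt,s=1,turn=0):   # tilt: degrees below horizontal, turn about vertical
    a=np.radians(tilt); z=np.cos(a)*ex-np.sin(a)*ez; y=s*ey
    M=np.c_[np.cross(y,z),y,z]; r=Ro.from_euler('z',turn,degrees=True)*Ro.from_matrix(M)
    return r.as_euler('xyz',degrees=True), r.as_matrix()[:,2]
def tcp(tip,zax): return list(tip-m.nose_length*zax)
E
python3 - <<'E'
from h import *
for s in(1,-1):
    e,z=rpy(45,s); e2,z2=rpy(90,s)
    for n,P in (("pre",(-171,22,163)),("press",(-85,22,163)),("back",(-235,22,163)),("hi",(-171,22,330))):
        j=m.ik(tcp(W(*P),z),list(e)); print(s,n,W(*P).round(),None if j is None else np.round(j))
    for P in((-133,32,150),(-213,190,150)):
        j=m.ik(tcp(W(*P),z2),list(e2)); print(s,None if j is None else np.round(j))
E
```

```text
1 pre [ 493. -168.  163.] None
1 press [ 577. -149.  163.] [ -36.  -27.  115.   37.   64. -148.]
1 back [ 431. -183.  163.] None
1 hi [ 493. -168.  330.] [ -47.  -36.  104.   38.   87. -144.]
1 [ -19.   -3.   86.   -0.   97. -123.]
1 [  -7.  -24.  104.   -0.  100. -110.]
-1 pre [ 493. -168.  163.] [-47. -38. 122.  40.  74.  26.]
-1 press [ 577. -149.  163.] [-36. -27. 115.  37.  64.  32.]
-1 back [ 431. -183.  163.] [-58. -45. 126.  42.  83.  20.]
-1 hi [ 493. -168.  330.] [-47. -36. 104.  38.  87.  36.]
-1 [-19.  -3.  86.  -0.  97.  57.]
-1 [ -7. -24. 104.  -0. 100.  70.]
```

```bash
python3 - <<'E'
from h import *
e,z=rpy(60,-1)
hi=tcp(W(-185,22,300),z); pre=tcp(W(-185,22,158),z)
print([None if (j:=m.ik(p,list(e))) is None else np.round(j) for p in (hi,pre,tcp(W(-230,22,158),z))])
p0=m.observe()["eef_pos"]
m.grip(0.0)
m.move_l([p0[0],p0[1],340])
m.movep(hi,list(e))
s=m.observe(); print(s["time"],np.round(s["force"],1))
a,d,p=look("wrist","wrist1.png")
print("cam",(-p["R"].T@p["t"]).round())
for n in("door_left_mark","door_right_mark","door_left_hinge"):
    for k in m.place_of(n,"wrist")[:3]:
        r,cc=k["location"]; q=w("wrist",(cc,r),d,p); print(n,round(k["score"],2),(round(cc),round(r)),q, None if q is None else [round((q-O)@v,1) for v in(ex,ey,ez)])
E
```

```text
[array([-40., -29.,  97.,  23.,  93.,  42.]), array([-40., -31., 113.,  24.,  80.,  37.]), array([-45., -37., 116.,  25.,  84.,  32.])]
4.9333 [ 0.3 -0.1  0.8]
cam [ 466. -175.  479.]
door_left_mark 0.62 (254, 165) [ 571.  -152.1  158.9] [np.float64(-91.8), np.float64(20.1), np.float64(158.9)]
door_right_mark 0.83 (288, 161) [ 581.1 -189.   171.4] [np.float64(-90.4), np.float64(-18.1), np.float64(171.4)]
door_right_mark 0.38 (116, 143) [552.9   3.1 183.9] [np.float64(-74.0), np.float64(175.4), np.float64(183.9)]
door_left_hinge 0.55 (116, 142) [553.2   1.6 185.6] [np.float64(-74.0), np.float64(173.9), np.float64(185.6)]
```

View pics/wrist1.png

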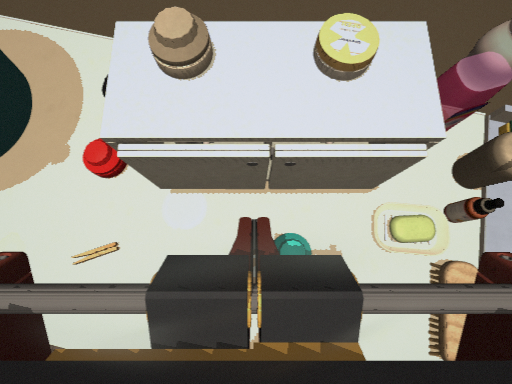

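The wrist view shows the left disc at (253,162), the right disc at (286,162) and the gap at column 269. The midpoint of the two discs is within 1 mm of my y = 0, so the pose is good. Now I'll press and draw back.

```bash
python3 - <<'E'
from h import *
e,z=rpy(60,-1)
T=lambda x:tcp(W(x,22.8,158),z)
m.move_l(T(-185)); m.move_l(T(-112))
print("early",np.round(m.observe()["force"],1))
c=m.move_l(T(-98),velocity=10,guard=0.8); p=np.array(m.observe()["eef_pos"]); print("contact",c,((p+25*z-O)@ex).round(1),np.round(m.observe()["force"],1))
g=m.move_l(T(-86),velocity=15,guard=5); p=np.array(m.observe()["eef_pos"]); print("stop",g,((p+25*z-O)@ex).round(1),np.round(m.observe()["force"],1))
m.move_l(T(-225),velocity=140); m.pause(0.8)
s=m.observe(); print(s["time"],np.round(s["force"],1))
a,d,pp=look("scene","scene2.png"); look("wrist","wrist2.png")
E
```

```text
early [ 0.  -0.3  0.5]
contact True -101.2 [-0.5 -0.1  0.7]
stop True -95.0 [-3.2 -1.3  2.8]
10.3667 [ 0.5  0.5 -0.6]
```

View pics/wrist2.png

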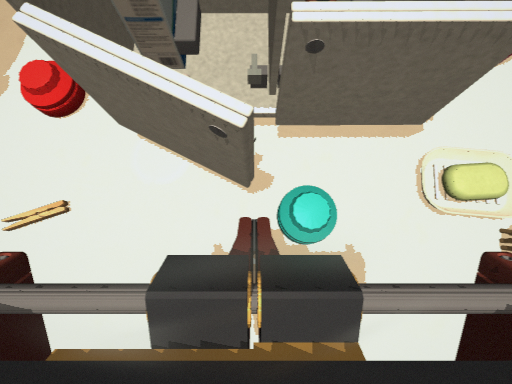

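The left door has come ajar by itself, with its free edge at about (250,150), and the right door is still shut. I'll measure the angle, then lower a vertical tool behind the free edge.

```bash
cat >> h.py <<'E'
def door(cams=("wrist","scene")):
    for c in cams:
        a,d,p=look(c); v,u=np.nonzero(d>0)
        X=(np.linalg.inv(p["mtx"])@np.array([u,v,np.ones_like(u)])*d[v,u]).T; X=(X-p["t"])@p["R"]-O
        L=np.c_[X@ex,X@ey,X[:,2]]
        s=(abs(L[:,2]-186)<4)&(L[:,0]<-95)&(L[:,0]>-270)&(L[:,1]<225)&(L[:,1]>-20)
        Q=L[s,:2]
        if len(Q)<30: print(c,"few",len(Q)); continue
        t=cv2.fitLine(Q.astype(np.float32),cv2.DIST_HUBER,0,.01,.01).ravel()
        dx,dy=t[:2]*(-1 if t[0]>0 else 1)
        rr=np.hypot(*(Q-[-75,171.5]).T)
        print(c,len(Q),"theta",round(float(np.arctan2(-dx,-dy)),3),"pt",t[2:].round(1),"rmax",np.percentile(rr,98).round(1))
E
python3 - <<'E'
from h import *
door()
e,z=rpy(90,-1)
for P in((-225,22,300),(-123,29,300),(-123,29,150)): print(m.ik(tcp(W(*P),z),list(e)) is not None)
E
```

```text
wrist 5893 theta 0.477 pt [-129.6   87. ] rmax 213.9
scene 354 theta 0.442 pt [-125.4   98.1] rmax 164.0
True
True
True
```

```bash
python3 - <<'E'
from h import *
e,z=rpy(90,-1); e=list(e)
H=np.array([-75,171.5])
def P(th,r,off): 
    q=H+r*np.array([-np.sin(th),-np.cos(th)])+off*np.array([np.cos(th),-np.sin(th)]); return tcp(W(q[0],q[1],150),z)
path=[P(t,145,10*abs(np.cos(t))+13.5*np.sin(t)) for t in np.arange(.5,1.77,.178)]
assert all(m.ik(p,e) is not None for p in path)
c=np.array(m.observe()["eef_pos"]); m.move_l(list(c+[0,0,130]))
m.movep(tcp(W(-160,22,290),z),e); m.move_l(tcp(W(-112,29,290),z))
g=m.move_l(tcp(W(-112,29,150),z),velocity=100,guard=3)
print("blocked",g,np.round(m.observe()["force"],1))
look("scene","scene3.png")
if not g:
    for i,p in enumerate(path):
        hit=m.move_l(p,velocity=60,guard=10); s=m.observe(); print(i,hit,np.round(s["force"],1))
        if hit: break
    print(s["time"]); look("scene","scene4.png"); look("side","side4.png")
E
```

```text
blocked False [-0.  -0.7 -0.8]
0 False [ 0.7  0.3 -0.6]
1 False [ 0.2 -0.4 -0.7]
2 False [ 0.4  0.6 -0.1]
3 False [-0.3 -0.3 -0.9]
4 False [-0.1  0.1  0.6]
5 False [ 0.8 -0.1 -0.1]
6 False [-0.4  0.3  0.1]
7 False [-0.5 -0.1 -0.1]
18.8833
```

```bash
cd pics; python3 -c "
import cv2
cv2.imwrite('cmp.png',cv2.resize(cv2.hconcat([cv2.imread('scene4.png'),cv2.imread('side4.png')]),(800,300)))"
```

```text
(no output)
```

View pics/cmp.png

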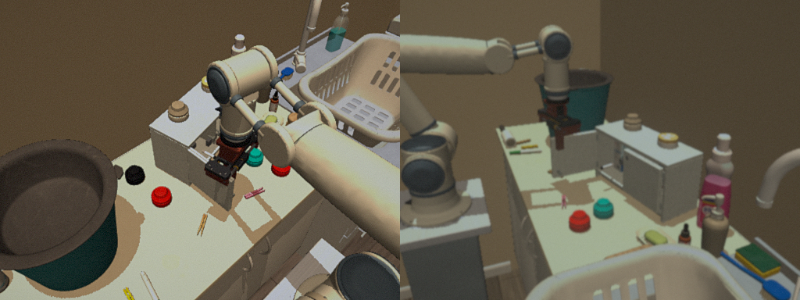

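The door is swung out (side view at about (580,155)), the right door is shut, and the timer and tin are still in place. I'll back off clear of the door and measure its angle.

```bash
python3 - <<'E'
from h import *
c=np.array(m.observe()["eef_pos"])
m.move_l(list(c-45*ey),velocity=100); c=np.array(m.observe()["eef_pos"])
m.move_l(list(c+[0,0,150]))
e,z=rpy(90,-1); m.movep([360,-330,330],list(e)); m.pause(.5)
print(m.observe()["time"]); door(("scene","side"))
a,_,_=look("scene"); b,_,_=look("side")
cv2.imwrite("pics/fin.png",cv2.resize(cv2.hconcat([a,b])[:,:,::-1],(800,300)))
E
```

```text
22.2833
scene 446 theta 1.742 pt [-171.6  198. ] rmax 168.1
side 140 theta 1.743 pt [-166.1  190.3] rmax 168.7
```

View pics/fin.png

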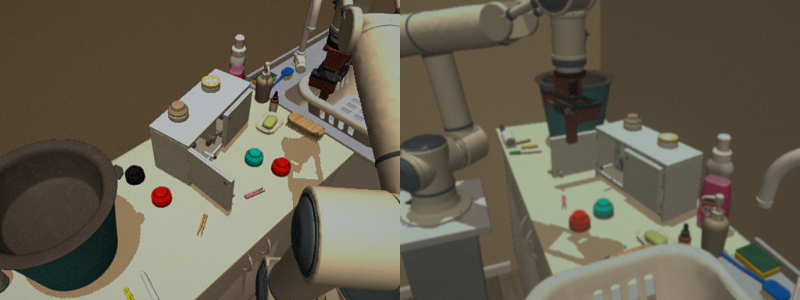

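The left door stands at 1.74 rad, past square. The right door is shut, nothing else has moved and the arm is clear.

```bash
python3 -c "
from workcell import manip as m
print(m.finish_job())"
```

```text
the job is handed in; nothing more can be done
None
```

The left door, under the kitchen timer, is open at about 1.74 rad (past square); in the final pictures the right door is shut, nothing else has visibly moved, and the job was handed in shortly after 22 s with the arm clear.

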